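Fetch the check weight from behind the bottles

ROBOT

A 7-joint arm with a two-finger parallel gripper is mounted at the origin on the work surface. World frame = base frame: x ahead of the robot, y to its left, z up, the work surface at z = 0. Lengths are in m, angles in rad, forces in N, time in s.
With the tool pointing down it reaches from about 0.425 to 1.025 m from the base axis. Payload 9.4 kg.
Tool frame: the origin (TCP) lies on the mounting face of the last link; the fingertips stand 173 mm ahead of it and the grasp point (between the pads) lies 155 mm ahead of it; z points along the fingers, y is the line along which they close (so a half turn about z gives the same grasp; the last joint's range is limited). The gripper opens to 85 mm and grips with 20 to 120 N. Pads are 22 mm wide; open, the fingers measure 114 mm over their backs; the gripper's body (76 mm by 85 mm) begins 54 mm behind the grasp point. The pads swing forward as they close: fully open they stand 13 mm farther back than shut.
Start: joints at [1.046, 0.599, -0.003, 1.599, 0.002, 0.943, -0.08], TCP at [0.314, -0.654, 0.405] pointing down, gripper open.
Joint ranges: [-2.57, 2.57], [-0.35, 1.97], [-1.29, 1.29], [0.11, 2.56], [-1.05, 4.19], [0.11, 1.86], [-2.63, 2.63]. Speed limits (rad/s): [2.22, 2.22, 3.01, 3.01, 3.14, 3.14, 3.14].

INTERFACE

Orientations are given as [roll, pitch, yaw] about the fixed x, y, z axes, in that order (R = Rz(yaw) Ry(pitch) Rx(roll)).
In Python, from workcell import robot gives the robot as it stands.
- The arm moves only by the tool jog_arm, never from a script. Its argument "series" is a list of rows, each an object of numbers: "tx", "ty", "tz": the shift along the tool's x, y, z in m; "ax", "ay", "az": the turn, a rotation vector about the tool's x, y, z in rad; "grip": the finger opening in m, from 0 to 0.0854. In form: [{"tx": .., "ty": .., "tz": .., "ax": .., "ay": .., "az": .., "grip": ..}, ...]. A call has 1 to 12 rows; each row is the pose to reach, as a shift and turn from the pose commanded when the call began, along the tool's axes at that moment; what a row does not reach only later rows make up. A row lasts 1/10 s, in which the tool goes at most 50 mm and 8.59 degrees, less where a joint would pass 70% of its speed; a pose out of reach is approached as far as the arm can. A call with a gripper value outside its range is refused whole. The fingers move at their own pace and stop on an object; "newtons" is the grip in N (left out, the last holds). Time passes only in rows, so rows that repeat a pose let the fingers close. It gives the time, the measured TCP pose, the force, the opening and the grip force at its end, in the units of the state.
- robot.state(): the state, without advancing time (a new reading comes with each control period).
- robot.grab_frame(name): name is "side" or "top"; returns a dict with "pixels" (400x640x3 uint8, red, green, blue), "mtx" (3x3 intrinsics, pixels), "rvec" (rotation vector, rad) and "tvec" (3), from world to camera coordinates, as OpenCV has them. Camera axes: x right, y down, z forward; pixel columns grow to the right and rows downward; lengths in m; the calibration is good to about 2 mm. A picture is of the moment at which its call begins. There is no depth.
- robot.close_job(): hands the job in; it is judged then, once.
Trained networks look in the newest picture that a camera, given by its name, has taken for a name from the list of things; names that differ only in an ending like _2 or _b are one class to them, and where a whole thing is asked for, a point or a joint stands for the part that bears it (a point fixed in the world has none). Each returns a list of dicts, best first, with "p" (0 to 1); they miss things now and then, are a little off and sometimes report something else, mostly with a low value. They report only what shows in the picture. A call takes as long as a camera call.
- robot.silhouettes(camera, query): "mask" (400x640 bool, what is visible of it) and "position" ([column, row] in pixels, amid what is visible of it).
The state is a dict: "time": time; "qpos": joint angles; "qd": joint speeds; "joint_efforts": joint torques, N m; "ee_pos": TCP position; "ee_rot": TCP orientation; "wrist_force": force on the tool from outside, world axes, zero at the start; "ft_torque": the same for the moment, N m; "grip_width": finger opening in m; "grasp_force": force on a finger pad.
Only numpy, scipy, OpenCV 4.12 (cv2) and the standard library are available. Lean on these libraries where they do the work, as an engineer would, in place of code of your own. Each camera call takes 0.05 s, during which the arm holds its last target. There are 200 camera calls.

TASK

The 200 g brass check weight stands at the back of the supplies tray, hemmed in by three bottles. Clear all three bottles onto the dark grey mat, then stand the weight in the middle of the scale's pan, and after that put each bottle back on the pad of its own colour in the tray. Keep the bottles upright throughout and set everything down rather than dropping it.

Things in the scene. Friction and masses are not known exactly. Their poses are not given: they have to be found in the camera images.
- bottle_red: Loose, white bottle with red cap and red label bands: upright cylinder 42 mm in diameter up to 92 mm, then a shoulder and a screw cap 27 mm in diameter from 103 to 120 mm (a small raised detail to 122 mm). About 120 g, give or take its filling. Origin: centre of its underside, z up. It starts upright on the pad of its own colour.
- bottle_blue: Loose, grey bottle with blue cap and blue label bands: upright cylinder 42 mm in diameter up to 92 mm, then a shoulder and a screw cap 27 mm in diameter from 103 to 120 mm (a small raised detail to 122 mm). About 120 g, give or take its filling. Origin: centre of its underside, z up. It starts upright on the pad of its own colour.
- bottle_green: Loose, brown bottle with green cap and green label bands: upright cylinder 42 mm in diameter up to 92 mm, then a shoulder and a screw cap 27 mm in diameter from 103 to 120 mm (a small raised detail to 122 mm). About 120 g, give or take its filling. Origin: centre of its underside, z up. It starts upright on the pad of its own colour.
- weight: Loose 200 g brass check weight: cylinder 30 mm in diameter and 31 mm high, a 16 mm neck, then a round knob 22 mm in diameter from 37 to 46 mm (total height 46 mm). Origin: centre of its underside, z up. It starts on the tray's floor at tray (+20, 0) mm, 54 mm from the centre of each of the three pads, hemmed in by the taller bottles.
- pad_red: Fixed red disc on the tray's floor, 60 mm in diameter, 2 mm thick: the home of the red-capped bottle. Origin: centre of its underside (4 mm above the table); the bottle stands on its top face, at z = +2 mm. The three pads lie at tray (-34, 0), (+10, +53) and (+10, -53) mm, which colour where differs from start to start.
- pad_blue: Fixed blue disc on the tray's floor, 60 mm in diameter, 2 mm thick: the home of the blue-capped bottle. Origin: centre of its underside (4 mm above the table); the bottle stands on its top face, at z = +2 mm. The three pads lie at tray (-34, 0), (+10, +53) and (+10, -53) mm, which colour where differs from start to start.
- pad_green: Fixed green disc on the tray's floor, 60 mm in diameter, 2 mm thick: the home of the green-capped bottle. Origin: centre of its underside (4 mm above the table); the bottle stands on its top face, at z = +2 mm. The three pads lie at tray (-34, 0), (+10, +53) and (+10, -53) mm, which colour where differs from start to start.
- tray: Pale grey supplies tray, fixed, 200 mm (its x) by 220 mm (its y), floor 4 mm thick, rim 4 mm thick and 12 mm high. Origin: centre of its underside; its x points away from the robot at yaw 0. Not part of the job: a black loupe (34 mm in diameter, 28 mm high) near tray (+68, +78) mm and a silver disc (43 mm in diameter, 6 mm high) near tray (-65, +75) mm.
- scale: White bench scale, fixed, with a round flat steel pan 136 mm in diameter whose top is 54 mm above the table. Origin: on the table under the centre of the pan. The housing (180 mm wide in y) reaches 88 mm from the origin to +x and about 135 mm to -x, where the sloping keypad and display lie; nothing on it is higher than the pan. It stands left or right of the tray.
- mat: Dark grey rubber mat, fixed, 190 mm (its x) by 170 mm (its y), 2 mm thick, empty at the start: the side area. Origin: centre of its underside. It lies on the other side of the tray from the scale.

How it is judged:
By the outcome, as a careful person would: the job done as asked, in the order asked, and still so for the second after the job is handed in, with the robot touching nothing.
It also fails if it takes over 144 s, if anything falls off the work surface, if the arm or the gripper's body presses on something with over 40 N, if the wrist force passes 120 N, or if a joint passes its speed limit or range.

## Working session

There is one attempt and no reset: what is moved stays moved. The work goes in short steps, Python scripts to look and compute and a tool call to move; the robot and the scene stay as the last step left them, time stands still between calls to the robot, and variables do not carry over. Pictures are saved under pics/ and viewed, at most 14 in all, crops included, and the job is handed in when it is done.

Besides the shell and the picture viewer there is one more tool, called after ">>>" as a command line: name --argument value ..., lists and objects as JSON in quotes. jog_arm: Moves the arm, as the interface text tells. Its arguments: {"type":"object","properties":{"series":{"type":"array"},"newtons":{"type":"number"}},"required":["series"]}

```bash
mkdir -p pics; ls; cat > h.py <<'E'
import numpy as np, cv2
from workcell import robot
def cam(f):
    return f["mtx"],cv2.Rodrigues(np.array(f["rvec"],float))[0],np.array(f["tvec"],float).ravel()
def ray(f,px,z):
    K,R,t=cam(f); d=R.T@np.linalg.solve(K,[px[0],px[1],1.]); c=-R.T@t
    return c+d*(z-c[2])/d[2]
def proj(f,p):
    K,R,t=cam(f); return cv2.projectPoints(np.array(p,float).reshape(-1,3),np.array(f["rvec"],float),t,K,None)[0].reshape(-1,2)
def save(f,n): cv2.imwrite("pics/"+n,cv2.cvtColor(f["pixels"],cv2.COLOR_RGB2BGR))
E
python3 - <<'E'
from h import *
np.set_printoptions(precision=4,suppress=True)
print(robot.state())
for c in("top","side"):
    f=robot.grab_frame(c); save(f,c+"0.png"); K,R,t=cam(f); print(c,K.tolist(),-R.T@t)
    for n in["bottle_red","bottle_blue","bottle_green","weight","pad_red","pad_blue","pad_green","tray","scale","mat"]:
        for r in robot.silhouettes(c,n)[:2]:
            print(n,round(r["p"],2),r["position"],int(r["mask"].sum()),[np.round(ray(f,r["position"],z)[:2],3) for z in(0,.06,.12)])
E
```

```text
pics
{'time': 0.0, 'qpos': array([ 1.0464,  0.6002, -0.0025,  1.6001,  0.0018,  0.9429, -0.0798]), 'qd': array([-0.0011, -0.0003, -0.0007, -0.0002,  0.0001,  0.0007,  0.0005]), 'joint_efforts': array([  0.0012, -77.6461,   1.5652, -25.802 ,   0.0124,   0.0091,
        -0.    ]), 'ee_pos': array([ 0.3138, -0.6534,  0.4038]), 'ee_rot': array([-3.14  ,  0.0001,  0.4478]), 'wrist_force': array([ 0.1966, -0.0165,  0.1271]), 'ft_torque': array([-0.024 ,  0.0389,  0.0113]), 'grasp_force': 0.0, 'grip_width': 0.08546232876712226}
top [[394.33930070301477, 0.0, 319.88387885871924], [0.0, 394.33930070301477, 198.68997553158792], [0.0, 0.0, 1.0]] [ 0.4295 -0.0161  0.9197]
bottle_red 0.68 [326.7, 174.6] 404 [array([ 0.618, -0.022]), array([ 0.605, -0.022]), array([ 0.593, -0.021])]
bottle_red 0.52 [311.8, 188.2] 5285 [array([0.585, 0.014]), array([0.575, 0.012]), array([0.565, 0.01 ])]
bottle_blue 0.64 [282.8, 180.5] 416 [array([0.604, 0.082]), array([0.593, 0.076]), array([0.582, 0.07 ])]
bottle_green 0.72 [303.9, 197.8] 394 [array([0.562, 0.032]), array([0.554, 0.029]), array([0.545, 0.026])]
p
[... 995 characters left out ...]
4.2] 1045 [array([ 0.654, -0.009]), array([0.61 , 0.062]), array([0.566, 0.133])]
bottle_green 0.85 [310.3, 213.3] 984 [array([ 0.588, -0.047]), array([0.55 , 0.028]), array([0.513, 0.102])]
weight 0.43 [290.4, 218.9] 124 [array([ 0.619, -0.006]), array([0.578, 0.065]), array([0.538, 0.135])]
pad_blue 0.47 [278.2, 245.1] 133 [array([0.596, 0.089]), array([0.558, 0.15 ]), array([0.52 , 0.211])]
tray 0.7 [304.0, 236.2] 2913 [array([0.561, 0.037]), array([0.526, 0.103]), array([0.491, 0.169])]
scale 0.92 [391.9, 169.0] 3670 [array([ 0.48 , -0.342]), array([ 0.453, -0.238]), array([ 0.427, -0.134])]
mat 0.9 [275.6, 343.3] 9572 [array([0.472, 0.311]), array([0.446, 0.349]), array([0.42 , 0.388])]
```

```bash
python3 - <<'E'
import cv2
a=cv2.imread("pics/top0.png");b=cv2.imread("pics/side0.png")
cv2.imwrite("pics/top0c.png",cv2.resize(a[110:310,120:530],None,fx=1.95,fy=1.95,interpolation=cv2.INTER_CUBIC))
cv2.imwrite("pics/side0c.png",cv2.resize(b[120:320,180:480],None,fx=2.6,fy=2.6,interpolation=cv2.INTER_CUBIC))
E
```

```text
(no output)
```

View pics/top0c.png

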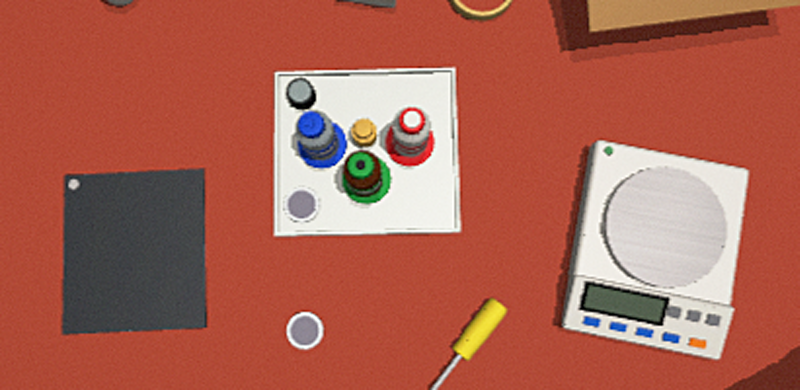

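View pics/side0c.png

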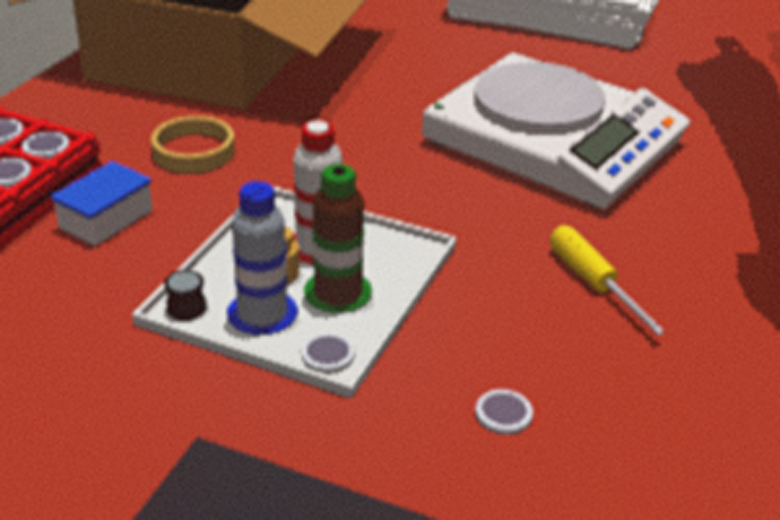

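The top view shows green at the front of the tray (crop 365,165), blue at left (315,125), red at right (410,122), and the weight in the middle (362,132). The mat is on the left and the scale, slightly rotated, on the right. Next I fit the positions.

```bash
cat >> h.py <<'E'
from scipy.optimize import minimize
PB=[(0,.021),(.092,.021),(.103,.0135),(.120,.0135)]; PW=[(0,.015),(.031,.015),(.037,.011),(.046,.011)]
A=np.linspace(0,2*np.pi,40)
def sil(f,x,y,z,prof,S=4):
    m=np.zeros((400*S,640*S),np.uint8)
    ring=lambda h,r:np.c_[x+r*np.cos(A),y+r*np.sin(A),np.full(40,z+h)]
    for a,b in zip(prof[:-1],prof[1:]):
        q=(proj(f,np.r_[ring(*a),ring(*b)])+.5)*S
        cv2.fillConvexPoly(m,cv2.convexHull(q.astype(np.float32)).astype(np.int32),1)
    return cv2.resize(m.astype(np.float32),(640,400),interpolation=cv2.INTER_AREA)
def fit(fm,x0,z,prof):
    def c(p):
        s=0
        for f,m in fm:
            r=sil(f,p[0],p[1],z,prof); s-=np.minimum(r,m).sum()/np.maximum(r,m).sum()
        return s/len(fm)
    o=minimize(c,x0,method="Nelder-Mead",options=dict(initial_simplex=[x0,np.add(x0,[.01,0]),np.add(x0,[0,.01])],xatol=2e-4,fatol=1e-4))
    return np.round(o.x,4),round(-o.fun,3)
E
python3 - <<'E'
from h import *
F={c:robot.grab_frame(c) for c in("top","side")}
for n,x0 in dict(bottle_red=(.60,-.022),bottle_blue=(.59,.075),bottle_green=(.552,.028)).items():
    M={c:robot.silhouettes(c,n)[0]["mask"].astype(np.float32) for c in F}
    print(n,fit([(F["top"],M["top"])],x0,.006,PB), *([fit([(F[c],M[c]) for c in F],x0,.006,PB)] if n!="bottle_red" else []))
f=F["top"]
def rect(mask,z):
    cs=max(cv2.findContours(mask.astype(np.uint8),0,2)[0],key=cv2.contourArea)
    r=cv2.boxPoints(cv2.minAreaRect(cs)); w=np.array([ray(f,p,z)[:2] for p in r]); 
    e=w[1]-w[0]; print("c",w.mean(0).round(4),"len",[round(np.linalg.norm(w[i]-w[i-1]),3) for i in(1,2)],"ang",round(np.degrees(np.arctan2(e[1],e[0])),1))
rect(robot.silhouettes("top","mat")[0]["mask"],.002)
rect(robot.silhouettes("top","tray")[0]["mask"],.008)
hsv=cv2.cvtColor(f["pixels"],cv2.COLOR_RGB2HSV)
nr=((hsv[...,1]<90)&(hsv[...,2]>90)).astype(np.uint8)
t=np.zeros_like(nr); t[130:250,240:370]=nr[130:250,240:370]; rect(t,.010)
# pan: circle of steel within scale
g=cv2.GaussianBlur(cv2.cvtColor(f["pixels"],cv2.COLOR_RGB2GRAY),(3,3),0)
s=np.zeros_like(g); x0,y0,x1,y1=410,180,510,270
h=cv2.HoughCircles(cv2.resize(g[y0:y1,x0:x1],None,fx=4,fy=4,interpolation=cv2.INTER_CUBIC),cv2.HOUGH_GRADIENT_ALT,1.5,40,param1=150,param2=.6,minRadius=90,maxRadius=150)
for q in ([] if h is None else h[0][:3]):
    u=(q[:2]+.5)/4-.5+[x0,y0]; print("pan",u,q[2]/4,ray(f,u,.054)[:2].round(4),"exp r",394.3*.068/(.92-.054))
rect(robot.silhouettes("top","scale")[0]["mask"],.03)
E
```

```text
bottle_red (array([ 0.5995, -0.0277]), np.float64(0.915))Traceback (most recent call last):
  File "<stdin>", line 4, in <module>
IndexError: list index out of range
```

```bash
cat >> h.py <<'E'
def find(cn,name,tries=4):
    for _ in range(tries):
        r=robot.silhouettes(cn,name)
        if r: return r[0]["mask"].astype(np.float32)
        robot.grab_frame(cn)
E
python3 - <<'E'
from h import *
F={c:robot.grab_frame(c) for c in("top","side")}
for n,x0 in dict(bottle_red=(.60,-.022),bottle_blue=(.59,.075),bottle_green=(.552,.028)).items():
    for c in F:
        m=find(c,n)
        if m is not None: print(n,c,fit([(F[c],m)],x0,.006,PB))
f=F["top"]
def rect(mask,z):
    cs=max(cv2.findContours(mask.astype(np.uint8),0,2)[0],key=cv2.contourArea)
    r=cv2.boxPoints(cv2.minAreaRect(cs)); w=np.array([ray(f,p,z)[:2] for p in r]); 
    e=w[1]-w[0]; print("c",w.mean(0).round(4),"len",[round(np.linalg.norm(w[i]-w[i-1]),3) for i in(1,2)],"ang",round(np.degrees(np.arctan2(e[1],e[0])),1))
rect(find("top","mat"),.002)
rect(find("top","tray"),.008)
hsv=cv2.cvtColor(f["pixels"],cv2.COLOR_RGB2HSV)
nr=((hsv[...,1]<90)&(hsv[...,2]>90)).astype(np.uint8)
t=np.zeros_like(nr); t[130:250,240:370]=nr[130:250,240:370]; rect(t,.010)
g=cv2.GaussianBlur(cv2.cvtColor(f["pixels"],cv2.COLOR_RGB2GRAY),(3,3),0)
x0,y0,x1,y1=410,180,510,270
h=cv2.HoughCircles(cv2.resize(g[y0:y1,x0:x1],None,fx=4,fy=4,interpolation=cv2.INTER_CUBIC),cv2.HOUGH_GRADIENT_ALT,1.5,40,param1=150,param2=.6,minRadius=90,maxRadius=150)
for q in ([] if h is None else h[0][:3]):
    u=(q[:2]+.5)/4-.5+[x0,y0]; print("pan",u,q[2]/4,ray(f,u,.054)[:2].round(4),"exp r",394.3*.068/(.92-.054))
rect(find("top","scale"),.03)
E
```

```text
bottle_red top (array([ 0.5993, -0.0291]), np.float64(0.94))
bottle_red side (array([ 0.6065, -0.0383]), np.float64(0.532))
bottle_blue top (array([0.5969, 0.0776]), np.float64(0.93))
bottle_blue side (array([0.59 , 0.075]), np.float64(-0.0))
bottle_green top (array([0.5511, 0.0244]), np.float64(0.938))
bottle_green side (array([0.5551, 0.021 ]), np.float64(0.956))
c [0.4694 0.3024] len [np.float64(0.176), np.float64(0.195)] ang -90.6
c [0.5877 0.0256] len [np.float64(0.227), np.float64(0.201)] ang -89.3
c [0.5866 0.0246] len [np.float64(0.228), np.float64(0.201)] ang -89.2
pan [460.625 226.125] 31.845562 [ 0.4888 -0.3131] exp r 30.961200923787533
c [ 0.4676 -0.3097] len [np.float64(0.226), np.float64(0.191)] ang -12.0
```

>>> jog_arm --series '[{"tx":0.02,"ty":-0.02,"az":0.05,"grip":0.07},{"tx":0.06,"ty":-0.06,"az":0.15},{"tx":0.09,"ty":-0.09,"az":0.25},{"tx":0.13,"ty":-0.13,"az":0.35},{"tx":0.16,"ty":-0.16,"az":0.448},{"tx":0.2,"ty":-0.2,"az":0.448},{"tx":0.235,"ty":-0.235,"az":0.448},{"tx":0.27,"ty":-0.27,"az":0.448},{"tx":0.305,"ty":-0.305,"az":0.448},{"tx":0.34,"ty":-0.34,"az":0.448},{"tx":0.37,"ty":-0.37,"az":0.448},{"tx":0.39,"ty":-0.39,"az":0.448}]'

```text
invalid input at $.series[0]: expected keys tx, ty, tz, ax, ay, az, grip
```

>>> jog_arm --series '[{"tx":0.02,"ty":-0.02,"tz":0,"ax":0,"ay":0,"az":0.05,"grip":0.07},{"tx":0.06,"ty":-0.06,"tz":0,"ax":0,"ay":0,"az":0.15,"grip":0.07},{"tx":0.09,"ty":-0.09,"tz":0,"ax":0,"ay":0,"az":0.25,"grip":0.07},{"tx":0.13,"ty":-0.13,"tz":0,"ax":0,"ay":0,"az":0.35,"grip":0.07},{"tx":0.16,"ty":-0.16,"tz":0,"ax":0,"ay":0,"az":0.448,"grip":0.07},{"tx":0.2,"ty":-0.2,"tz":0,"ax":0,"ay":0,"az":0.448,"grip":0.07},{"tx":0.235,"ty":-0.235,"tz":0,"ax":0,"ay":0,"az":0.448,"grip":0.07},{"tx":0.27,"ty":-0.27,"tz":0,"ax":0,"ay":0,"az":0.448,"grip":0.07},{"tx":0.305,"ty":-0.305,"tz":0,"ax":0,"ay":0,"az":0.448,"grip":0.07},{"tx":0.34,"ty":-0.34,"tz":0,"ax":0,"ay":0,"az":0.448,"grip":0.07},{"tx":0.37,"ty":-0.37,"tz":0,"ax":0,"ay":0,"az":0.448,"grip":0.07},{"tx":0.39,"ty":-0.39,"tz":0,"ax":0,"ay":0,"az":0.448,"grip":0.07}]' --newtons 30

```text
time: 3.15
ee_pos: [0.4976, -0.1294, 0.4049]
ee_rot: [-3.141, -0.001, 0.004]
wrist_force: [-0.3, -0.1, -0.4]
grip_width: 0.0704
grasp_force: 0.0
```

>>> jog_arm --series '[{"tx":0.015,"ty":-0.04,"tz":0.02,"ax":0,"ay":0,"az":0,"grip":0.07},{"tx":0.03,"ty":-0.08,"tz":0.04,"ax":0,"ay":0,"az":0,"grip":0.07},{"tx":0.045,"ty":-0.12,"tz":0.06,"ax":0,"ay":0,"az":0,"grip":0.07},{"tx":0.056,"ty":-0.155,"tz":0.08,"ax":0,"ay":0,"az":0,"grip":0.065},{"tx":0.056,"ty":-0.155,"tz":0.08,"ax":0,"ay":0,"az":0,"grip":0.065},{"tx":0.056,"ty":-0.155,"tz":0.08,"ax":0,"ay":0,"az":0,"grip":0.065}]'

```text
time: 3.75
ee_pos: [0.5526, 0.0227, 0.3241]
ee_rot: [3.141, 0.001, 0.002]
wrist_force: [0.3, 0.1, 0.8]
grip_width: 0.0648
grasp_force: 0.0
```

>>> jog_arm --series '[{"tx":0,"ty":-0.001,"tz":0.02,"ax":0,"ay":0,"az":0,"grip":0.065},{"tx":0,"ty":-0.001,"tz":0.045,"ax":0,"ay":0,"az":0,"grip":0.065},{"tx":0,"ty":-0.001,"tz":0.07,"ax":0,"ay":0,"az":0,"grip":0.065},{"tx":0,"ty":-0.001,"tz":0.085,"ax":0,"ay":0,"az":0,"grip":0.065},{"tx":0,"ty":-0.001,"tz":0.085,"ax":0,"ay":0,"az":0,"grip":0.055},{"tx":0,"ty":-0.001,"tz":0.085,"ax":0,"ay":0,"az":0,"grip":0.046},{"tx":0,"ty":-0.001,"tz":0.085,"ax":0,"ay":0,"az":0,"grip":0.036},{"tx":0,"ty":-0.001,"tz":0.085,"ax":0,"ay":0,"az":0,"grip":0.03},{"tx":0,"ty":-0.001,"tz":0.085,"ax":0,"ay":0,"az":0,"grip":0.03},{"tx":0,"ty":-0.001,"tz":0.085,"ax":0,"ay":0,"az":0,"grip":0.03}]'

```text
time: 4.75
ee_pos: [0.553, 0.0226, 0.2407]
ee_rot: [3.141, -0.002, -0.001]
wrist_force: [-0.4, -1.3, 8.0]
grip_width: 0.0412
grasp_force: 30.2
```

>>> jog_arm --series '[{"tx":0,"ty":0,"tz":-0.01,"ax":0,"ay":0,"az":0,"grip":0.03},{"tx":0,"ty":0,"tz":-0.03,"ax":0,"ay":0,"az":0,"grip":0.03},{"tx":0,"ty":0,"tz":-0.06,"ax":0,"ay":0,"az":0,"grip":0.03},{"tx":0,"ty":0,"tz":-0.09,"ax":0,"ay":0,"az":0,"grip":0.03},{"tx":0,"ty":0,"tz":-0.12,"ax":0,"ay":0,"az":0,"grip":0.03},{"tx":0,"ty":0,"tz":-0.14,"ax":0,"ay":0,"az":0,"grip":0.03},{"tx":-0.01,"ty":-0.02,"tz":-0.15,"ax":0,"ay":0,"az":0,"grip":0.03},{"tx":-0.02,"ty":-0.05,"tz":-0.15,"ax":0,"ay":0,"az":0,"grip":0.03},{"tx":-0.03,"ty":-0.08,"tz":-0.15,"ax":0,"ay":0,"az":0,"grip":0.03},{"tx":-0.04,"ty":-0.11,"tz":-0.15,"ax":0,"ay":0,"az":0,"grip":0.03},{"tx":-0.05,"ty":-0.14,"tz":-0.15,"ax":0,"ay":0,"az":0,"grip":0.03},{"tx":-0.05,"ty":-0.16,"tz":-0.15,"ax":0,"ay":0,"az":0,"grip":0.03}]'

```text
time: 5.95
ee_pos: [0.5009, 0.1851, 0.3903]
ee_rot: [-3.141, 0.001, 0.002]
wrist_force: [0.2, 0.1, -1.5]
grip_width: 0.0416
grasp_force: 31.1
```

>>> jog_arm --series '[{"tx":0,"ty":-0.02,"tz":0,"ax":0,"ay":0,"az":0,"grip":0.03},{"tx":-0.01,"ty":-0.05,"tz":0.01,"ax":0,"ay":0,"az":0,"grip":0.03},{"tx":-0.02,"ty":-0.08,"tz":0.03,"ax":0,"ay":0,"az":0,"grip":0.03},{"tx":-0.025,"ty":-0.11,"tz":0.05,"ax":0,"ay":0,"az":0,"grip":0.03},{"tx":-0.03,"ty":-0.14,"tz":0.07,"ax":0,"ay":0,"az":0,"grip":0.03},{"tx":-0.033,"ty":-0.155,"tz":0.09,"ax":0,"ay":0,"az":0,"grip":0.03},{"tx":-0.033,"ty":-0.162,"tz":0.11,"ax":0,"ay":0,"az":0,"grip":0.03},{"tx":-0.033,"ty":-0.162,"tz":0.13,"ax":0,"ay":0,"az":0,"grip":0.03},{"tx":-0.033,"ty":-0.162,"tz":0.14,"ax":0,"ay":0,"az":0,"grip":0.03},{"tx":-0.033,"ty":-0.162,"tz":0.14,"ax":0,"ay":0,"az":0,"grip":0.03},{"tx":-0.033,"ty":-0.162,"tz":0.14,"ax":0,"ay":0,"az":0,"grip":0.03}]'

```text
time: 7.05
ee_pos: [0.4699, 0.3447, 0.2504]
ee_rot: [-3.141, -0.0, -0.001]
wrist_force: [-0.2, 0.8, -0.1]
grip_width: 0.041
grasp_force: 31.2
```

>>> jog_arm --series '[{"tx":0,"ty":0,"tz":0.006,"ax":0,"ay":0,"az":0,"grip":0.03},{"tx":0,"ty":0,"tz":0.01,"ax":0,"ay":0,"az":0,"grip":0.03},{"tx":0,"ty":0,"tz":0.012,"ax":0,"ay":0,"az":0,"grip":0.03},{"tx":0,"ty":0,"tz":0.0135,"ax":0,"ay":0,"az":0,"grip":0.03},{"tx":0,"ty":0,"tz":0.0135,"ax":0,"ay":0,"az":0,"grip":0.03}]'

```text
time: 7.55
ee_pos: [0.4698, 0.3452, 0.2366]
ee_rot: [-3.141, -0.001, -0.0]
wrist_force: [-0.0, -0.0, 1.8]
grip_width: 0.0414
grasp_force: 29.9
```

>>> jog_arm --series '[{"tx":0,"ty":0,"tz":0,"ax":0,"ay":0,"az":0,"grip":0.045},{"tx":0,"ty":0,"tz":0,"ax":0,"ay":0,"az":0,"grip":0.052},{"tx":0,"ty":0,"tz":0,"ax":0,"ay":0,"az":0,"grip":0.065},{"tx":0,"ty":0,"tz":0,"ax":0,"ay":0,"az":0,"grip":0.065},{"tx":0,"ty":0,"tz":-0.02,"ax":0,"ay":0,"az":0,"grip":0.065},{"tx":0,"ty":0,"tz":-0.06,"ax":0,"ay":0,"az":0,"grip":0.065},{"tx":0,"ty":0,"tz":-0.1,"ax":0,"ay":0,"az":0,"grip":0.065},{"tx":0.01,"ty":0.03,"tz":-0.11,"ax":0,"ay":0,"az":0,"grip":0.065},{"tx":0.03,"ty":0.07,"tz":-0.11,"ax":0,"ay":0,"az":0,"grip":0.065},{"tx":0.05,"ty":0.11,"tz":-0.11,"ax":0,"ay":0,"az":0,"grip":0.065},{"tx":0.07,"ty":0.15,"tz":-0.11,"ax":0,"ay":0,"az":0,"grip":0.065},{"tx":0.09,"ty":0.19,"tz":-0.11,"ax":0,"ay":0,"az":0,"grip":0.065}]'

```text
time: 8.75
ee_pos: [0.5601, 0.1532, 0.3463]
ee_rot: [-3.142, -0.0, 0.0]
wrist_force: [0.8, 1.4, -0.9]
grip_width: 0.0651
grasp_force: 0.0
```

>>> jog_arm --series '[{"tx":0.02,"ty":0.03,"tz":0,"ax":0,"ay":0,"az":0,"grip":0.065},{"tx":0.03,"ty":0.06,"tz":0,"ax":0,"ay":0,"az":0,"grip":0.065},{"tx":0.037,"ty":0.077,"tz":0,"ax":0,"ay":0,"az":0,"grip":0.065},{"tx":0.037,"ty":0.077,"tz":0,"ax":0,"ay":0,"az":0,"grip":0.065},{"tx":0.037,"ty":0.077,"tz":0,"ax":0,"ay":0,"az":0,"grip":0.065}]'

```text
time: 9.25
ee_pos: [0.5964, 0.0781, 0.346]
ee_rot: [-3.141, 0.0, -0.001]
wrist_force: [-0.9, 1.4, 0.1]
grip_width: 0.0652
grasp_force: 0.0
```

```bash
python3 - <<'E'
from h import *
print(robot.state()["ee_pos"])
f=robot.grab_frame("side"); save(f,"side1.png")
E
```

```text
[0.59642055 0.07807755 0.34601595]
```

View pics/side1.png

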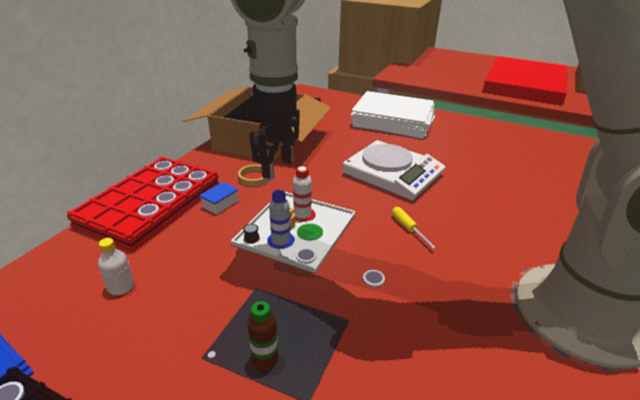

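Green is standing upright on the mat at pixel (262,340). The gripper is open above blue at (280,200), so I pick up blue next.

>>> jog_arm --series '[{"tx":0,"ty":0,"tz":0.03,"ax":0,"ay":0,"az":0,"grip":0.065},{"tx":0,"ty":0,"tz":0.06,"ax":0,"ay":0,"az":0,"grip":0.065},{"tx":0,"ty":0,"tz":0.09,"ax":0,"ay":0,"az":0,"grip":0.065},{"tx":0,"ty":0,"tz":0.106,"ax":0,"ay":0,"az":0,"grip":0.065},{"tx":0,"ty":0,"tz":0.106,"ax":0,"ay":0,"az":0,"grip":0.055},{"tx":0,"ty":0,"tz":0.106,"ax":0,"ay":0,"az":0,"grip":0.046},{"tx":0,"ty":0,"tz":0.106,"ax":0,"ay":0,"az":0,"grip":0.036},{"tx":0,"ty":0,"tz":0.106,"ax":0,"ay":0,"az":0,"grip":0.03},{"tx":0,"ty":0,"tz":0.106,"ax":0,"ay":0,"az":0,"grip":0.03},{"tx":0,"ty":0,"tz":0.106,"ax":0,"ay":0,"az":0,"grip":0.03}]'

```text
time: 10.3
ee_pos: [0.5968, 0.078, 0.2409]
ee_rot: [-3.141, -0.001, -0.0]
wrist_force: [-0.3, 0.5, 3.2]
grip_width: 0.0414
grasp_force: 31.0
```

>>> jog_arm --series '[{"tx":0,"ty":0,"tz":-0.01,"ax":0,"ay":0,"az":0,"grip":0.03},{"tx":0,"ty":0,"tz":-0.03,"ax":0,"ay":0,"az":0,"grip":0.03},{"tx":0,"ty":0,"tz":-0.06,"ax":0,"ay":0,"az":0,"grip":0.03},{"tx":0,"ty":0,"tz":-0.09,"ax":0,"ay":0,"az":0,"grip":0.03},{"tx":0,"ty":0,"tz":-0.12,"ax":0,"ay":0,"az":0,"grip":0.03},{"tx":0,"ty":-0.01,"tz":-0.14,"ax":0,"ay":0,"az":0,"grip":0.03},{"tx":-0.01,"ty":-0.03,"tz":-0.14,"ax":0,"ay":0,"az":0,"grip":0.03},{"tx":-0.02,"ty":-0.06,"tz":-0.14,"ax":0,"ay":0,"az":0,"grip":0.03},{"tx":-0.04,"ty":-0.09,"tz":-0.14,"ax":0,"ay":0,"az":0,"grip":0.03},{"tx":-0.06,"ty":-0.12,"tz":-0.14,"ax":0,"ay":0,"az":0,"grip":0.03},{"tx":-0.07,"ty":-0.15,"tz":-0.13,"ax":0,"ay":0,"az":0,"grip":0.03},{"tx":-0.082,"ty":-0.175,"tz":-0.11,"ax":0,"ay":0,"az":0,"grip":0.03}]'

```text
time: 11.5
ee_pos: [0.5143, 0.2546, 0.352]
ee_rot: [-3.139, -0.003, 0.0]
wrist_force: [1.9, 0.2, -1.7]
grip_width: 0.0411
grasp_force: 30.8
```

>>> jog_arm --series '[{"tx":0,"ty":-0.007,"tz":0.02,"ax":0,"ay":0,"az":0,"grip":0.03},{"tx":0,"ty":-0.007,"tz":0.05,"ax":0,"ay":0,"az":0,"grip":0.03},{"tx":0,"ty":-0.007,"tz":0.08,"ax":0,"ay":0,"az":0,"grip":0.03},{"tx":0,"ty":-0.007,"tz":0.1,"ax":0,"ay":0,"az":0,"grip":0.03},{"tx":0,"ty":-0.007,"tz":0.108,"ax":0,"ay":0,"az":0,"grip":0.03},{"tx":0,"ty":-0.007,"tz":0.112,"ax":0,"ay":0,"az":0,"grip":0.03},{"tx":0,"ty":-0.007,"tz":0.1135,"ax":0,"ay":0,"az":0,"grip":0.03},{"tx":0,"ty":-0.007,"tz":0.1135,"ax":0,"ay":0,"az":0,"grip":0.03}]'

```text
time: 12.3
ee_pos: [0.5149, 0.26, 0.2375]
ee_rot: [-3.141, -0.001, -0.0]
wrist_force: [-0.4, -0.0, -1.0]
grip_width: 0.0412
grasp_force: 30.8
```

>>> jog_arm --series '[{"tx":0,"ty":0,"tz":0.001,"ax":0,"ay":0,"az":0,"grip":0.03},{"tx":0,"ty":0,"tz":0.001,"ax":0,"ay":0,"az":0,"grip":0.03},{"tx":0,"ty":0,"tz":0.001,"ax":0,"ay":0,"az":0,"grip":0.045},{"tx":0,"ty":0,"tz":0.001,"ax":0,"ay":0,"az":0,"grip":0.052},{"tx":0,"ty":0,"tz":0.001,"ax":0,"ay":0,"az":0,"grip":0.065},{"tx":0,"ty":0,"tz":0.001,"ax":0,"ay":0,"az":0,"grip":0.065},{"tx":0,"ty":0,"tz":-0.02,"ax":0,"ay":0,"az":0,"grip":0.065},{"tx":0,"ty":0,"tz":-0.06,"ax":0,"ay":0,"az":0,"grip":0.065},{"tx":0,"ty":0,"tz":-0.1,"ax":0,"ay":0,"az":0,"grip":0.065},{"tx":0.01,"ty":0.03,"tz":-0.11,"ax":0,"ay":0,"az":0,"grip":0.065},{"tx":0.02,"ty":0.07,"tz":-0.11,"ax":0,"ay":0,"az":0,"grip":0.065},{"tx":0.03,"ty":0.11,"tz":-0.11,"ax":0,"ay":0,"az":0,"grip":0.065}]'

```text
time: 13.5
ee_pos: [0.5448, 0.1491, 0.3474]
ee_rot: [-3.141, -0.001, 0.001]
wrist_force: [0.9, 0.3, -0.4]
grip_width: 0.065
grasp_force: 0.0
```

>>> jog_arm --series '[{"tx":0.01,"ty":0.04,"tz":0,"ax":0,"ay":0,"az":0,"grip":0.065},{"tx":0.02,"ty":0.08,"tz":0,"ax":0,"ay":0,"az":0,"grip":0.065},{"tx":0.03,"ty":0.12,"tz":0,"ax":0,"ay":0,"az":0,"grip":0.065},{"tx":0.045,"ty":0.16,"tz":0,"ax":0,"ay":0,"az":0,"grip":0.065},{"tx":0.054,"ty":0.179,"tz":0,"ax":0,"ay":0,"az":0,"grip":0.065},{"tx":0.054,"ty":0.179,"tz":0,"ax":0,"ay":0,"az":0,"grip":0.065},{"tx":0.054,"ty":0.179,"tz":0,"ax":0,"ay":0,"az":0,"grip":0.065}]'

```text
time: 14.2
ee_pos: [0.5985, -0.0293, 0.3464]
ee_rot: [-3.141, 0.001, -0.001]
wrist_force: [-0.1, 0.6, 0.1]
grip_width: 0.0647
grasp_force: 0.0
```

>>> jog_arm --series '[{"tx":0,"ty":0,"tz":0.03,"ax":0,"ay":0,"az":0,"grip":0.065},{"tx":0,"ty":0,"tz":0.06,"ax":0,"ay":0,"az":0,"grip":0.065},{"tx":0,"ty":0,"tz":0.09,"ax":0,"ay":0,"az":0,"grip":0.065},{"tx":0,"ty":0,"tz":0.106,"ax":0,"ay":0,"az":0,"grip":0.065},{"tx":0,"ty":0,"tz":0.106,"ax":0,"ay":0,"az":0,"grip":0.055},{"tx":0,"ty":0,"tz":0.106,"ax":0,"ay":0,"az":0,"grip":0.046},{"tx":0,"ty":0,"tz":0.106,"ax":0,"ay":0,"az":0,"grip":0.036},{"tx":0,"ty":0,"tz":0.106,"ax":0,"ay":0,"az":0,"grip":0.03},{"tx":0,"ty":0,"tz":0.106,"ax":0,"ay":0,"az":0,"grip":0.03},{"tx":0,"ty":0,"tz":0.106,"ax":0,"ay":0,"az":0,"grip":0.03}]'

```text
time: 15.2
ee_pos: [0.5988, -0.0291, 0.2414]
ee_rot: [-3.141, -0.001, -0.0]
wrist_force: [-0.9, -0.3, 3.3]
grip_width: 0.0413
grasp_force: 31.0
```

>>> jog_arm --series '[{"tx":0,"ty":0,"tz":-0.01,"ax":0,"ay":0,"az":0,"grip":0.03},{"tx":0,"ty":0,"tz":-0.03,"ax":0,"ay":0,"az":0,"grip":0.03},{"tx":0,"ty":0,"tz":-0.06,"ax":0,"ay":0,"az":0,"grip":0.03},{"tx":0,"ty":0,"tz":-0.09,"ax":0,"ay":0,"az":0,"grip":0.03},{"tx":0,"ty":0,"tz":-0.12,"ax":0,"ay":0,"az":0,"grip":0.03},{"tx":-0.01,"ty":0,"tz":-0.14,"ax":0,"ay":0,"az":0,"grip":0.03},{"tx":-0.03,"ty":-0.02,"tz":-0.14,"ax":0,"ay":0,"az":0,"grip":0.03},{"tx":-0.06,"ty":-0.04,"tz":-0.14,"ax":0,"ay":0,"az":0,"grip":0.03},{"tx":-0.09,"ty":-0.06,"tz":-0.14,"ax":0,"ay":0,"az":0,"grip":0.03},{"tx":-0.12,"ty":-0.09,"tz":-0.14,"ax":0,"ay":0,"az":0,"grip":0.03},{"tx":-0.14,"ty":-0.12,"tz":-0.14,"ax":0,"ay":0,"az":0,"grip":0.03},{"tx":-0.15,"ty":-0.15,"tz":-0.14,"ax":0,"ay":0,"az":0,"grip":0.03}]'

```text
time: 16.4
ee_pos: [0.4465, 0.1214, 0.3814]
ee_rot: [3.141, 0.0, -0.0]
wrist_force: [1.6, -0.2, -1.3]
grip_width: 0.0416
grasp_force: 30.8
```

>>> jog_arm --series '[{"tx":-0.005,"ty":-0.03,"tz":0,"ax":0,"ay":0,"az":0,"grip":0.03},{"tx":-0.01,"ty":-0.06,"tz":0,"ax":0,"ay":0,"az":0,"grip":0.03},{"tx":-0.015,"ty":-0.09,"tz":0,"ax":0,"ay":0,"az":0,"grip":0.03},{"tx":-0.02,"ty":-0.12,"tz":0.01,"ax":0,"ay":0,"az":0,"grip":0.03},{"tx":-0.024,"ty":-0.135,"tz":0.03,"ax":0,"ay":0,"az":0,"grip":0.03},{"tx":-0.024,"ty":-0.139,"tz":0.06,"ax":0,"ay":0,"az":0,"grip":0.03},{"tx":-0.024,"ty":-0.139,"tz":0.09,"ax":0,"ay":0,"az":0,"grip":0.03},{"tx":-0.024,"ty":-0.139,"tz":0.12,"ax":0,"ay":0,"az":0,"grip":0.03},{"tx":-0.024,"ty":-0.139,"tz":0.135,"ax":0,"ay":0,"az":0,"grip":0.03},{"tx":-0.024,"ty":-0.139,"tz":0.141,"ax":0,"ay":0,"az":0,"grip":0.03},{"tx":-0.024,"ty":-0.139,"tz":0.143,"ax":0,"ay":0,"az":0,"grip":0.03},{"tx":-0.024,"ty":-0.139,"tz":0.144,"ax":0,"ay":0,"az":0,"grip":0.03}]'

```text
time: 17.6
ee_pos: [0.4249, 0.26, 0.2374]
ee_rot: [-3.141, -0.001, -0.0]
wrist_force: [0.0, -0.7, 3.7]
grip_width: 0.0411
grasp_force: 31.0
```

>>> jog_arm --series '[{"tx":0,"ty":0,"tz":0,"ax":0,"ay":0,"az":0,"grip":0.045},{"tx":0,"ty":0,"tz":0,"ax":0,"ay":0,"az":0,"grip":0.052},{"tx":0,"ty":0,"tz":0,"ax":0,"ay":0,"az":0,"grip":0.065},{"tx":0,"ty":0,"tz":0,"ax":0,"ay":0,"az":0,"grip":0.065},{"tx":0,"ty":0,"tz":-0.02,"ax":0,"ay":0,"az":0,"grip":0.065},{"tx":0,"ty":0,"tz":-0.06,"ax":0,"ay":0,"az":0,"grip":0.065},{"tx":0,"ty":0,"tz":-0.1,"ax":0,"ay":0,"az":0,"grip":0.065},{"tx":0.01,"ty":0.04,"tz":-0.11,"ax":0,"ay":0,"az":0,"grip":0.065},{"tx":0.02,"ty":0.08,"tz":-0.11,"ax":0,"ay":0,"az":0,"grip":0.065},{"tx":0.02,"ty":0.12,"tz":-0.11,"ax":0,"ay":0,"az":0,"grip":0.065},{"tx":0.02,"ty":0.15,"tz":-0.11,"ax":0,"ay":0,"az":0,"grip":0.065},{"tx":0.02,"ty":0.15,"tz":-0.11,"ax":0,"ay":0,"az":0,"grip":0.065}]'

```text
time: 18.8
ee_pos: [0.4442, 0.1059, 0.3469]
ee_rot: [3.14, 0.001, -0.006]
wrist_force: [0.2, 1.0, -0.2]
grip_width: 0.0646
grasp_force: 0.0
```

```bash
python3 - <<'E'
from h import *
F={c:robot.grab_frame(c) for c in("top","side")}
for c in F: save(F[c],c+"2.png")
cv2.imwrite("pics/both2.png",cv2.cvtColor(np.vstack([F["top"]["pixels"][100:300,100:560],F["side"]["pixels"][150:400,150:610]]),cv2.COLOR_RGB2BGR))
print(robot.state()["ee_pos"])
for c in F:
    m=find(c,"weight")
    if m is not None: print("weight",c,m.sum(),fit([(F[c],m)],(.607,.025),.004,PW))
    for n,x0 in dict(bottle_red=(.425,.26),bottle_blue=(.515,.26),bottle_green=(.47,.345)).items():
        m=find(c,n)
        if m is not None: print(n,c,fit([(F[c],m)],x0,.002,PB))
    for n in("pad_red","pad_blue","pad_green"):
        r=robot.silhouettes(c,n)
        if r: print(n,c,r[0]["p"],r[0]["mask"].sum(),ray(F[c],r[0]["position"],.006)[:2].round(4))
E
```

```text
[0.44472111 0.1095246  0.34690044]
weight top 153.0 (array([0.6073, 0.026 ]), np.float64(0.902))
bottle_red top (array([0.425, 0.26 ]), np.float64(-0.0))
bottle_green top (array([0.47 , 0.345]), np.float64(-0.0))
pad_red top 0.7 498 [ 0.597  -0.0267]
pad_blue top 0.74 497 [0.6002 0.0843]
weight side 242.0 (array([0.611 , 0.0193]), np.float64(0.875))
bottle_red side (array([0.429 , 0.2551]), np.float64(0.955))
bottle_blue side (array([0.5204, 0.2515]), np.float64(0.768))
bottle_green side (array([0.4711, 0.3447]), np.float64(0.966))
pad_red side 0.66 290 [ 0.5986 -0.0207]
pad_blue side 0.76 405 [0.5979 0.0774]
pad_green side 0.81 323 [0.5561 0.0178]
```

View pics/both2.png

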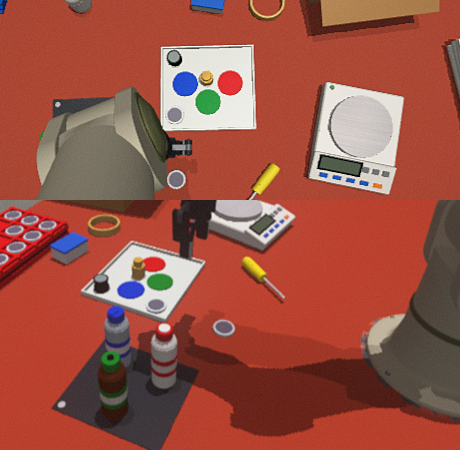

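The mat holds all three bottles upright, shown in the side half at about (117,335), (163,357) and (112,385). The weight stands alone in the tray at (206,77) in the top half. I go to the weight now.

>>> jog_arm --series '[{"tx":0.03,"ty":0.015,"tz":0.01,"ax":0,"ay":0,"az":0,"grip":0.055},{"tx":0.07,"ty":0.035,"tz":0.02,"ax":0,"ay":0,"az":0,"grip":0.055},{"tx":0.11,"ty":0.055,"tz":0.03,"ax":0,"ay":0,"az":0,"grip":0.055},{"tx":0.145,"ty":0.075,"tz":0.05,"ax":0,"ay":0,"az":0,"grip":0.055},{"tx":0.162,"ty":0.085,"tz":0.07,"ax":0,"ay":0,"az":0,"grip":0.055},{"tx":0.162,"ty":0.085,"tz":0.1,"ax":0,"ay":0,"az":0,"grip":0.055},{"tx":0.162,"ty":0.085,"tz":0.11,"ax":0,"ay":0,"az":0,"grip":0.055},{"tx":0.162,"ty":0.085,"tz":0.11,"ax":0,"ay":0,"az":0,"grip":0.055}]'

```text
time: 20.95
ee_pos: [0.6058, 0.0251, 0.2352]
ee_rot: [3.141, 0.004, 0.0]
wrist_force: [-0.2, 0.5, -0.3]
grip_width: 0.055
grasp_force: 0.0
```

>>> jog_arm --series '[{"tx":0.001,"ty":0,"tz":0.015,"ax":0,"ay":0,"az":0,"grip":0.055},{"tx":0.001,"ty":0,"tz":0.03,"ax":0,"ay":0,"az":0,"grip":0.055},{"tx":0.001,"ty":0,"tz":0.042,"ax":0,"ay":0,"az":0,"grip":0.055},{"tx":0.001,"ty":0,"tz":0.049,"ax":0,"ay":0,"az":0,"grip":0.055},{"tx":0.001,"ty":0,"tz":0.05,"ax":0,"ay":0,"az":0,"grip":0.055},{"tx":0.001,"ty":0,"tz":0.05,"ax":0,"ay":0,"az":0,"grip":0.042},{"tx":0.001,"ty":0,"tz":0.05,"ax":0,"ay":0,"az":0,"grip":0.034},{"tx":0.001,"ty":0,"tz":0.05,"ax":0,"ay":0,"az":0,"grip":0.024},{"tx":0.001,"ty":0,"tz":0.05,"ax":0,"ay":0,"az":0,"grip":0.02},{"tx":0.001,"ty":0,"tz":0.05,"ax":0,"ay":0,"az":0,"grip":0.02},{"tx":0.001,"ty":0,"tz":0.05,"ax":0,"ay":0,"az":0,"grip":0.02}]'

```text
time: 22.05
ee_pos: [0.6078, 0.0248, 0.1872]
ee_rot: [-3.142, -0.001, -0.0]
wrist_force: [-0.6, -0.7, 5.8]
grip_width: 0.029
grasp_force: 29.8
```

>>> jog_arm --series '[{"tx":0,"ty":0,"tz":-0.01,"ax":0,"ay":0,"az":0,"grip":0.02},{"tx":0,"ty":0,"tz":-0.03,"ax":0,"ay":0,"az":0,"grip":0.02},{"tx":0,"ty":0,"tz":-0.06,"ax":0,"ay":0,"az":0,"grip":0.02},{"tx":0,"ty":0.01,"tz":-0.09,"ax":0,"ay":0,"az":0,"grip":0.02},{"tx":-0.01,"ty":0.03,"tz":-0.11,"ax":0,"ay":0,"az":0,"grip":0.02},{"tx":-0.02,"ty":0.06,"tz":-0.13,"ax":0,"ay":0,"az":0,"grip":0.02},{"tx":-0.03,"ty":0.09,"tz":-0.13,"ax":0,"ay":0,"az":0,"grip":0.02},{"tx":-0.04,"ty":0.12,"tz":-0.13,"ax":0,"ay":0,"az":0,"grip":0.02},{"tx":-0.05,"ty":0.15,"tz":-0.13,"ax":0,"ay":0,"az":0,"grip":0.02},{"tx":-0.06,"ty":0.18,"tz":-0.13,"ax":0,"ay":0,"az":0,"grip":0.02},{"tx":-0.07,"ty":0.21,"tz":-0.13,"ax":0,"ay":0,"az":0,"grip":0.02},{"tx":-0.08,"ty":0.24,"tz":-0.13,"ax":0,"ay":0,"az":0,"grip":0.02}]'

```text
time: 23.25
ee_pos: [0.5268, -0.2162, 0.3171]
ee_rot: [3.142, 0.0, -0.0]
wrist_force: [-0.3, -0.2, -1.9]
grip_width: 0.0287
grasp_force: 29.9
```

>>> jog_arm --series '[{"tx":-0.01,"ty":0.03,"tz":0,"ax":0,"ay":0,"az":0,"grip":0.02},{"tx":-0.02,"ty":0.06,"tz":0,"ax":0,"ay":0,"az":0,"grip":0.02},{"tx":-0.03,"ty":0.085,"tz":0,"ax":0,"ay":0,"az":0,"grip":0.02},{"tx":-0.037,"ty":0.098,"tz":0.01,"ax":0,"ay":0,"az":0,"grip":0.02},{"tx":-0.037,"ty":0.098,"tz":0.03,"ax":0,"ay":0,"az":0,"grip":0.02},{"tx":-0.037,"ty":0.098,"tz":0.05,"ax":0,"ay":0,"az":0,"grip":0.02},{"tx":-0.037,"ty":0.098,"tz":0.06,"ax":0,"ay":0,"az":0,"grip":0.02},{"tx":-0.037,"ty":0.098,"tz":0.06,"ax":0,"ay":0,"az":0,"grip":0.02}]'

```text
time: 24.05
ee_pos: [0.4903, -0.3122, 0.2551]
ee_rot: [-3.14, 0.003, 0.001]
wrist_force: [-0.1, 0.2, -1.2]
grip_width: 0.029
grasp_force: 30.0
```

>>> jog_arm --series '[{"tx":0,"ty":0.001,"tz":0.008,"ax":0,"ay":0,"az":0,"grip":0.02},{"tx":0,"ty":0.001,"tz":0.013,"ax":0,"ay":0,"az":0,"grip":0.02},{"tx":0,"ty":0.001,"tz":0.016,"ax":0,"ay":0,"az":0,"grip":0.02},{"tx":0,"ty":0.001,"tz":0.017,"ax":0,"ay":0,"az":0,"grip":0.02},{"tx":0,"ty":0.001,"tz":0.0175,"ax":0,"ay":0,"az":0,"grip":0.02},{"tx":0,"ty":0.001,"tz":0.0175,"ax":0,"ay":0,"az":0,"grip":0.02}]'

```text
time: 24.65
ee_pos: [0.4906, -0.3141, 0.2393]
ee_rot: [3.141, -0.0, -0.0]
wrist_force: [-1.0, -0.1, -1.7]
grip_width: 0.0284
grasp_force: 30.0
```

>>> jog_arm --series '[{"tx":0,"ty":0,"tz":0.001,"ax":0,"ay":0,"az":0,"grip":0.02},{"tx":0,"ty":0,"tz":0.002,"ax":0,"ay":0,"az":0,"grip":0.02},{"tx":0,"ty":0,"tz":0.002,"ax":0,"ay":0,"az":0,"grip":0.02}]'

```text
time: 24.95
ee_pos: [0.4906, -0.3141, 0.2373]
ee_rot: [3.141, -0.0, -0.0]
wrist_force: [-1.5, -0.4, -1.4]
grip_width: 0.0288
grasp_force: 30.2
```

>>> jog_arm --series '[{"tx":0,"ty":0,"tz":0.0006,"ax":0,"ay":0,"az":0,"grip":0.02},{"tx":0,"ty":0,"tz":0.0012,"ax":0,"ay":0,"az":0,"grip":0.02},{"tx":0,"ty":0,"tz":0.0012,"ax":0,"ay":0,"az":0,"grip":0.02}]'

```text
time: 25.25
ee_pos: [0.4905, -0.3141, 0.2372]
ee_rot: [3.141, -0.001, -0.0]
wrist_force: [-3.0, 2.6, 13.2]
grip_width: 0.0289
grasp_force: 31.6
```

>>> jog_arm --series '[{"tx":0,"ty":0,"tz":0.0004,"ax":0,"ay":0,"az":0,"grip":0.02},{"tx":0,"ty":0,"tz":0.0004,"ax":0,"ay":0,"az":0,"grip":0.033},{"tx":0,"ty":0,"tz":0.0004,"ax":0,"ay":0,"az":0,"grip":0.045},{"tx":0,"ty":0,"tz":0.0004,"ax":0,"ay":0,"az":0,"grip":0.06},{"tx":0,"ty":0,"tz":0.0004,"ax":0,"ay":0,"az":0,"grip":0.065},{"tx":0,"ty":0,"tz":-0.02,"ax":0,"ay":0,"az":0,"grip":0.065},{"tx":0,"ty":0,"tz":-0.05,"ax":0,"ay":0,"az":0,"grip":0.065},{"tx":0,"ty":0,"tz":-0.09,"ax":0,"ay":0,"az":0,"grip":0.065},{"tx":0,"ty":-0.03,"tz":-0.11,"ax":0,"ay":0,"az":0,"grip":0.065},{"tx":0,"ty":-0.07,"tz":-0.11,"ax":0,"ay":0,"az":0,"grip":0.065},{"tx":0,"ty":-0.11,"tz":-0.11,"ax":0,"ay":0,"az":0,"grip":0.065},{"tx":0,"ty":-0.15,"tz":-0.11,"ax":0,"ay":0,"az":0,"grip":0.065}]'

```text
time: 26.45
ee_pos: [0.4903, -0.1628, 0.3462]
ee_rot: [3.142, -0.001, -0.001]
wrist_force: [1.7, 0.4, -0.2]
grip_width: 0.0648
grasp_force: 0.0
```

>>> jog_arm --series '[{"tx":-0.01,"ty":-0.04,"tz":0,"ax":0,"ay":0,"az":0,"grip":0.065},{"tx":-0.02,"ty":-0.08,"tz":0,"ax":0,"ay":0,"az":0,"grip":0.065},{"tx":-0.03,"ty":-0.12,"tz":0,"ax":0,"ay":0,"az":0,"grip":0.065},{"tx":-0.04,"ty":-0.16,"tz":0,"ax":0,"ay":0,"az":0,"grip":0.065},{"tx":-0.04,"ty":-0.2,"tz":0,"ax":0,"ay":0,"az":0,"grip":0.065},{"tx":-0.04,"ty":-0.24,"tz":0,"ax":0,"ay":0,"az":0,"grip":0.065},{"tx":-0.04,"ty":-0.24,"tz":0,"ax":0,"ay":0,"az":0,"grip":0.065},{"tx":-0.04,"ty":-0.24,"tz":0,"ax":0,"ay":0,"az":0,"grip":0.065}]'

```text
time: 27.25
ee_pos: [0.4505, 0.0768, 0.3459]
ee_rot: [3.142, 0.0, 0.003]
wrist_force: [0.1, 0.8, -0.1]
grip_width: 0.0651
grasp_force: 0.0
```

```bash
python3 - <<'E'
from h import *
F={c:robot.grab_frame(c) for c in("top","side")}
print(robot.state()["ee_pos"])
for c in F:
    m=find(c,"weight")
    if m is not None: print("weight",c,m.sum(),fit([(F[c],m)],(.49,-.314),.054,PW))
f=F["top"]; hsv=cv2.cvtColor(f["pixels"],cv2.COLOR_RGB2HSV)
for n,lo,hi in(("red",170,6),("blue",105,125),("green",50,80)):
    h=hsv[...,0]; k=((h>=lo)|(h<=hi)) if lo>hi else (h>=lo)&(h<=hi)
    k=(k&(hsv[...,1]>(215 if n=="red" else 150))).astype(np.uint8); w=np.zeros_like(k); w[150:226,262:352]=k[150:226,262:352]
    nn,l,s,ce=cv2.connectedComponentsWithStats(w); i=1+np.argmax(s[1:,4]); print(n,s[i,4],ray(f,ce[i],.006)[:2].round(4))
a=cv2.resize(f["pixels"][180:275,410:520],None,fx=4,fy=4,interpolation=cv2.INTER_CUBIC)
b=cv2.resize(F["side"]["pixels"][120:220,330:460],None,fx=3,fy=3,interpolation=cv2.INTER_CUBIC); b=cv2.copyMakeBorder(b,0,380-300,0,0,0)
cv2.imwrite("pics/sc3.png",cv2.cvtColor(np.hstack([a,b])[:, :800],cv2.COLOR_RGB2BGR)); save(f,"top3.png")
E
```

```text
[0.4505444  0.07503687 0.34585724]
weight top 228.0 (array([ 0.4899, -0.3131]), np.float64(0.928))
weight side 178.0 (array([ 0.4928, -0.3203]), np.float64(0.869))
red 7 [ 0.5959 -0.0554]
blue 468 [0.5958 0.0768]
green 466 [0.5522 0.0234]
```

View pics/sc3.png

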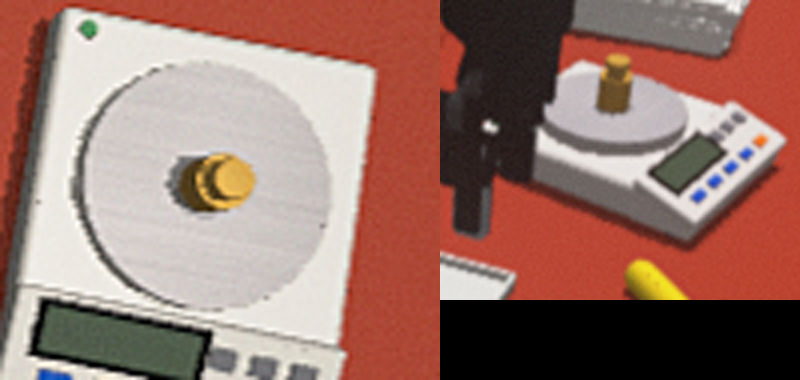

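The weight stands upright, essentially in the middle of the pan: pan centre at about (207,185) in the crop, weight base at about (205,187). Now I return red.

>>> jog_arm --series '[{"tx":-0.005,"ty":-0.03,"tz":0,"ax":0,"ay":0,"az":0,"grip":0.065},{"tx":-0.01,"ty":-0.07,"tz":0,"ax":0,"ay":0,"az":0,"grip":0.065},{"tx":-0.015,"ty":-0.11,"tz":0,"ax":0,"ay":0,"az":0,"grip":0.065},{"tx":-0.02,"ty":-0.15,"tz":0,"ax":0,"ay":0,"az":0,"grip":0.065},{"tx":-0.025,"ty":-0.175,"tz":0,"ax":0,"ay":0,"az":0,"grip":0.065},{"tx":-0.0255,"ty":-0.186,"tz":0,"ax":0,"ay":0,"az":0,"grip":0.065},{"tx":-0.0255,"ty":-0.186,"tz":0,"ax":0,"ay":0,"az":0,"grip":0.065},{"tx":-0.0255,"ty":-0.186,"tz":0,"ax":0,"ay":0,"az":0,"grip":0.065}]'

```text
time: 28.25
ee_pos: [0.4256, 0.2602, 0.3458]
ee_rot: [3.14, 0.0, -0.002]
wrist_force: [-1.1, 0.2, 0.1]
grip_width: 0.0645
grasp_force: 0.0
```

>>> jog_arm --series '[{"tx":0,"ty":0,"tz":0.03,"ax":0,"ay":0,"az":0,"grip":0.065},{"tx":0,"ty":0,"tz":0.06,"ax":0,"ay":0,"az":0,"grip":0.065},{"tx":0,"ty":0,"tz":0.09,"ax":0,"ay":0,"az":0,"grip":0.065},{"tx":0,"ty":0,"tz":0.109,"ax":0,"ay":0,"az":0,"grip":0.065},{"tx":0,"ty":0,"tz":0.109,"ax":0,"ay":0,"az":0,"grip":0.055},{"tx":0,"ty":0,"tz":0.109,"ax":0,"ay":0,"az":0,"grip":0.046},{"tx":0,"ty":0,"tz":0.109,"ax":0,"ay":0,"az":0,"grip":0.036},{"tx":0,"ty":0,"tz":0.109,"ax":0,"ay":0,"az":0,"grip":0.03},{"tx":0,"ty":0,"tz":0.109,"ax":0,"ay":0,"az":0,"grip":0.03},{"tx":0,"ty":0,"tz":0.109,"ax":0,"ay":0,"az":0,"grip":0.03}]'

```text
time: 29.25
ee_pos: [0.4253, 0.262, 0.2376]
ee_rot: [-3.141, -0.001, -0.0]
wrist_force: [0.6, -0.1, 5.0]
grip_width: 0.0412
grasp_force: 30.9
```

>>> jog_arm --series '[{"tx":0,"ty":0,"tz":-0.01,"ax":0,"ay":0,"az":0,"grip":0.03},{"tx":0,"ty":0,"tz":-0.03,"ax":0,"ay":0,"az":0,"grip":0.03},{"tx":0,"ty":0,"tz":-0.06,"ax":0,"ay":0,"az":0,"grip":0.03},{"tx":0,"ty":0,"tz":-0.09,"ax":0,"ay":0,"az":0,"grip":0.03},{"tx":0,"ty":0.01,"tz":-0.12,"ax":0,"ay":0,"az":0,"grip":0.03},{"tx":0.005,"ty":0.03,"tz":-0.14,"ax":0,"ay":0,"az":0,"grip":0.03},{"tx":0.01,"ty":0.06,"tz":-0.14,"ax":0,"ay":0,"az":0,"grip":0.03},{"tx":0.02,"ty":0.09,"tz":-0.14,"ax":0,"ay":0,"az":0,"grip":0.03},{"tx":0.03,"ty":0.12,"tz":-0.14,"ax":0,"ay":0,"az":0,"grip":0.03},{"tx":0.05,"ty":0.15,"tz":-0.14,"ax":0,"ay":0,"az":0,"grip":0.03},{"tx":0.07,"ty":0.18,"tz":-0.14,"ax":0,"ay":0,"az":0,"grip":0.03},{"tx":0.09,"ty":0.21,"tz":-0.14,"ax":0,"ay":0,"az":0,"grip":0.03}]'

```text
time: 30.45
ee_pos: [0.5154, 0.0506, 0.3778]
ee_rot: [-3.141, -0.0, 0.0]
wrist_force: [0.7, -0.6, -1.3]
grip_width: 0.0412
grasp_force: 30.7
```

>>> jog_arm --series '[{"tx":0.02,"ty":0.025,"tz":0,"ax":0,"ay":0,"az":0,"grip":0.03},{"tx":0.045,"ty":0.045,"tz":0,"ax":0,"ay":0,"az":0,"grip":0.03},{"tx":0.065,"ty":0.065,"tz":0,"ax":0,"ay":0,"az":0,"grip":0.03},{"tx":0.08,"ty":0.08,"tz":0.01,"ax":0,"ay":0,"az":0,"grip":0.03},{"tx":0.0825,"ty":0.0805,"tz":0.03,"ax":0,"ay":0,"az":0,"grip":0.03},{"tx":0.0825,"ty":0.0805,"tz":0.06,"ax":0,"ay":0,"az":0,"grip":0.03},{"tx":0.0825,"ty":0.0805,"tz":0.09,"ax":0,"ay":0,"az":0,"grip":0.03},{"tx":0.0825,"ty":0.0805,"tz":0.11,"ax":0,"ay":0,"az":0,"grip":0.03},{"tx":0.0825,"ty":0.0805,"tz":0.12,"ax":0,"ay":0,"az":0,"grip":0.03},{"tx":0.0825,"ty":0.0805,"tz":0.125,"ax":0,"ay":0,"az":0,"grip":0.03},{"tx":0.0825,"ty":0.0805,"tz":0.125,"ax":0,"ay":0,"az":0,"grip":0.03},{"tx":0.0825,"ty":0.0805,"tz":0.125,"ax":0,"ay":0,"az":0,"grip":0.03}]'

```text
time: 31.65
ee_pos: [0.5979, -0.0286, 0.2528]
ee_rot: [-3.142, -0.001, -0.0]
wrist_force: [-0.7, -0.9, -1.1]
grip_width: 0.0409
grasp_force: 30.7
```

>>> jog_arm --series '[{"tx":0,"ty":0,"tz":0.005,"ax":0,"ay":0,"az":0,"grip":0.03},{"tx":0,"ty":0,"tz":0.009,"ax":0,"ay":0,"az":0,"grip":0.03},{"tx":0,"ty":0,"tz":0.0105,"ax":0,"ay":0,"az":0,"grip":0.03},{"tx":0,"ty":0,"tz":0.0115,"ax":0,"ay":0,"az":0,"grip":0.03},{"tx":0,"ty":0,"tz":0.0115,"ax":0,"ay":0,"az":0,"grip":0.03}]'

```text
time: 32.15
ee_pos: [0.5978, -0.029, 0.2414]
ee_rot: [3.141, -0.001, -0.001]
wrist_force: [-1.9, -0.5, 9.3]
grip_width: 0.0413
grasp_force: 30.4
```

>>> jog_arm --series '[{"tx":0,"ty":0,"tz":-0.0004,"ax":0,"ay":0,"az":0,"grip":0.045},{"tx":0,"ty":0,"tz":-0.0004,"ax":0,"ay":0,"az":0,"grip":0.052},{"tx":0,"ty":0,"tz":-0.0004,"ax":0,"ay":0,"az":0,"grip":0.065},{"tx":0,"ty":0,"tz":-0.0004,"ax":0,"ay":0,"az":0,"grip":0.065},{"tx":0,"ty":0,"tz":-0.02,"ax":0,"ay":0,"az":0,"grip":0.065},{"tx":0,"ty":0,"tz":-0.06,"ax":0,"ay":0,"az":0,"grip":0.065},{"tx":0,"ty":0,"tz":-0.1,"ax":0,"ay":0,"az":0,"grip":0.065},{"tx":-0.01,"ty":-0.03,"tz":-0.105,"ax":0,"ay":0,"az":0,"grip":0.065},{"tx":-0.02,"ty":-0.07,"tz":-0.105,"ax":0,"ay":0,"az":0,"grip":0.065},{"tx":-0.03,"ty":-0.11,"tz":-0.105,"ax":0,"ay":0,"az":0,"grip":0.065},{"tx":-0.04,"ty":-0.15,"tz":-0.105,"ax":0,"ay":0,"az":0,"grip":0.065},{"tx":-0.05,"ty":-0.19,"tz":-0.105,"ax":0,"ay":0,"az":0,"grip":0.065}]'

```text
time: 33.35
ee_pos: [0.547, 0.1628, 0.3455]
ee_rot: [-3.142, -0.0, -0.0]
wrist_force: [0.5, 0.3, -0.2]
grip_width: 0.0648
grasp_force: 0.0
```

>>> jog_arm --series '[{"tx":-0.01,"ty":-0.04,"tz":0,"ax":0,"ay":0,"az":0,"grip":0.065},{"tx":-0.025,"ty":-0.08,"tz":0,"ax":0,"ay":0,"az":0,"grip":0.065},{"tx":-0.033,"ty":-0.099,"tz":0,"ax":0,"ay":0,"az":0,"grip":0.065},{"tx":-0.033,"ty":-0.099,"tz":0,"ax":0,"ay":0,"az":0,"grip":0.065},{"tx":-0.033,"ty":-0.099,"tz":0,"ax":0,"ay":0,"az":0,"grip":0.065},{"tx":-0.033,"ty":-0.099,"tz":0,"ax":0,"ay":0,"az":0,"grip":0.065}]'

```text
time: 33.95
ee_pos: [0.5152, 0.259, 0.3454]
ee_rot: [3.141, -0.0, -0.002]
wrist_force: [0.4, -0.1, -0.8]
grip_width: 0.0652
grasp_force: 0.0
```

```bash
python3 - <<'E'
from h import *
f=robot.grab_frame("side"); save(f,"side4.png"); print(robot.state()["ee_pos"])
for n,x0,z in(("bottle_red",(.6,-.03),.006),("bottle_blue",(.515,.26),.002),("bottle_green",(.47,.345),.002)):
    m=find("side",n)
    if m is not None: print(n,fit([(f,m)],x0,z,PB))
E
```

```text
[0.51527132 0.2588962  0.34541375]
bottle_red (array([ 0.6002, -0.0338]), np.float64(0.954))
bottle_blue (array([0.5178, 0.2559]), np.float64(0.792))
bottle_green (array([0.4719, 0.3448]), np.float64(0.948))
```

View pics/side4.png

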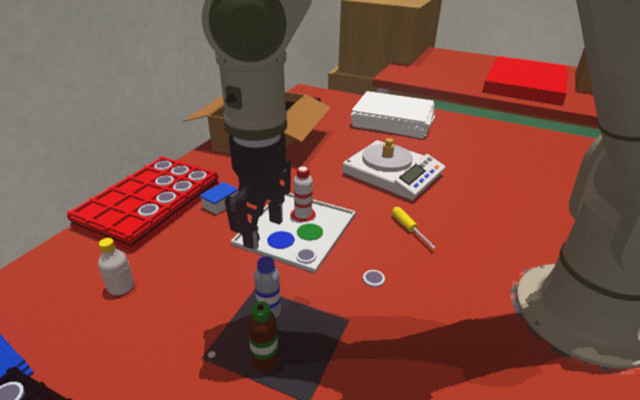

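Red is upright on its pad at (303,195), the weight is on the pan at (389,148), and the gripper is above blue. I pick up blue.

>>> jog_arm --series '[{"tx":0,"ty":0,"tz":0.03,"ax":0,"ay":0,"az":0,"grip":0.065},{"tx":0,"ty":0,"tz":0.06,"ax":0,"ay":0,"az":0,"grip":0.065},{"tx":0,"ty":0,"tz":0.09,"ax":0,"ay":0,"az":0,"grip":0.065},{"tx":0,"ty":0,"tz":0.108,"ax":0,"ay":0,"az":0,"grip":0.065},{"tx":0,"ty":0,"tz":0.108,"ax":0,"ay":0,"az":0,"grip":0.055},{"tx":0,"ty":0,"tz":0.108,"ax":0,"ay":0,"az":0,"grip":0.046},{"tx":0,"ty":0,"tz":0.108,"ax":0,"ay":0,"az":0,"grip":0.036},{"tx":0,"ty":0,"tz":0.108,"ax":0,"ay":0,"az":0,"grip":0.03},{"tx":0,"ty":0,"tz":0.108,"ax":0,"ay":0,"az":0,"grip":0.03},{"tx":0,"ty":0,"tz":0.108,"ax":0,"ay":0,"az":0,"grip":0.03}]'

```text
time: 35.15
ee_pos: [0.5148, 0.2605, 0.2382]
ee_rot: [-3.141, -0.001, -0.0]
wrist_force: [-0.8, -1.2, 3.8]
grip_width: 0.0414
grasp_force: 30.9
```

>>> jog_arm --series '[{"tx":0,"ty":0,"tz":-0.01,"ax":0,"ay":0,"az":0,"grip":0.03},{"tx":0,"ty":0,"tz":-0.03,"ax":0,"ay":0,"az":0,"grip":0.03},{"tx":0,"ty":0,"tz":-0.06,"ax":0,"ay":0,"az":0,"grip":0.03},{"tx":0,"ty":0,"tz":-0.09,"ax":0,"ay":0,"az":0,"grip":0.03},{"tx":0,"ty":0.01,"tz":-0.12,"ax":0,"ay":0,"az":0,"grip":0.03},{"tx":0.01,"ty":0.03,"tz":-0.14,"ax":0,"ay":0,"az":0,"grip":0.03},{"tx":0.025,"ty":0.06,"tz":-0.14,"ax":0,"ay":0,"az":0,"grip":0.03},{"tx":0.04,"ty":0.09,"tz":-0.14,"ax":0,"ay":0,"az":0,"grip":0.03},{"tx":0.055,"ty":0.12,"tz":-0.14,"ax":0,"ay":0,"az":0,"grip":0.03},{"tx":0.07,"ty":0.15,"tz":-0.14,"ax":0,"ay":0,"az":0,"grip":0.03},{"tx":0.08,"ty":0.175,"tz":-0.14,"ax":0,"ay":0,"az":0,"grip":0.03},{"tx":0.081,"ty":0.183,"tz":-0.13,"ax":0,"ay":0,"az":0,"grip":0.03}]'

```text
time: 36.35
ee_pos: [0.5968, 0.074, 0.369]
ee_rot: [3.141, -0.003, -0.005]
wrist_force: [0.4, -0.7, -2.0]
grip_width: 0.0413
grasp_force: 30.7
```

>>> jog_arm --series '[{"tx":0,"ty":0,"tz":0.02,"ax":0,"ay":0,"az":0,"grip":0.03},{"tx":0,"ty":0,"tz":0.05,"ax":0,"ay":0,"az":0,"grip":0.03},{"tx":0,"ty":0,"tz":0.08,"ax":0,"ay":0,"az":0,"grip":0.03},{"tx":0,"ty":0,"tz":0.105,"ax":0,"ay":0,"az":0,"grip":0.03},{"tx":0,"ty":0,"tz":0.115,"ax":0,"ay":0,"az":0,"grip":0.03},{"tx":0,"ty":0,"tz":0.115,"ax":0,"ay":0,"az":0,"grip":0.03},{"tx":0,"ty":0,"tz":0.115,"ax":0,"ay":0,"az":0,"grip":0.03}]'

```text
time: 37.05
ee_pos: [0.5958, 0.0778, 0.2532]
ee_rot: [-3.141, -0.001, 0.0]
wrist_force: [-0.6, -0.3, -1.1]
grip_width: 0.041
grasp_force: 30.6
```

>>> jog_arm --series '[{"tx":0,"ty":0,"tz":0.005,"ax":0,"ay":0,"az":0,"grip":0.03},{"tx":0,"ty":0,"tz":0.009,"ax":0,"ay":0,"az":0,"grip":0.03},{"tx":0,"ty":0,"tz":0.0105,"ax":0,"ay":0,"az":0,"grip":0.03},{"tx":0,"ty":0,"tz":0.0112,"ax":0,"ay":0,"az":0,"grip":0.03},{"tx":0,"ty":0,"tz":0.0112,"ax":0,"ay":0,"az":0,"grip":0.03}]'

```text
time: 37.55
ee_pos: [0.5958, 0.0773, 0.2421]
ee_rot: [-3.141, -0.001, -0.0]
wrist_force: [-1.7, -0.3, 6.6]
grip_width: 0.0414
grasp_force: 31.1
```

>>> jog_arm --series '[{"tx":0,"ty":0,"tz":-0.0003,"ax":0,"ay":0,"az":0,"grip":0.045},{"tx":0,"ty":0,"tz":-0.0003,"ax":0,"ay":0,"az":0,"grip":0.052},{"tx":0,"ty":0,"tz":-0.0003,"ax":0,"ay":0,"az":0,"grip":0.065},{"tx":0,"ty":0,"tz":-0.0003,"ax":0,"ay":0,"az":0,"grip":0.065},{"tx":0,"ty":0,"tz":-0.02,"ax":0,"ay":0,"az":0,"grip":0.065},{"tx":0,"ty":0,"tz":-0.06,"ax":0,"ay":0,"az":0,"grip":0.065},{"tx":0,"ty":0,"tz":-0.1,"ax":0,"ay":0,"az":0,"grip":0.065},{"tx":-0.01,"ty":-0.03,"tz":-0.105,"ax":0,"ay":0,"az":0,"grip":0.065},{"tx":-0.03,"ty":-0.07,"tz":-0.105,"ax":0,"ay":0,"az":0,"grip":0.065},{"tx":-0.05,"ty":-0.11,"tz":-0.105,"ax":0,"ay":0,"az":0,"grip":0.065},{"tx":-0.07,"ty":-0.15,"tz":-0.105,"ax":0,"ay":0,"az":0,"grip":0.065},{"tx":-0.09,"ty":-0.19,"tz":-0.105,"ax":0,"ay":0,"az":0,"grip":0.065}]'

```text
time: 38.75
ee_pos: [0.5047, 0.2688, 0.3463]
ee_rot: [-3.141, -0.0, -0.001]
wrist_force: [0.7, 0.2, -0.4]
grip_width: 0.0649
grasp_force: 0.0
```

>>> jog_arm --series '[{"tx":-0.02,"ty":-0.04,"tz":0,"ax":0,"ay":0,"az":0,"grip":0.065},{"tx":-0.03,"ty":-0.065,"tz":0,"ax":0,"ay":0,"az":0,"grip":0.065},{"tx":-0.036,"ty":-0.078,"tz":0,"ax":0,"ay":0,"az":0,"grip":0.065},{"tx":-0.036,"ty":-0.078,"tz":0,"ax":0,"ay":0,"az":0,"grip":0.065},{"tx":-0.036,"ty":-0.078,"tz":0,"ax":0,"ay":0,"az":0,"grip":0.065},{"tx":-0.036,"ty":-0.078,"tz":0,"ax":0,"ay":0,"az":0,"grip":0.065}]'

```text
time: 39.35
ee_pos: [0.4707, 0.3435, 0.3462]
ee_rot: [3.141, -0.0, -0.003]
wrist_force: [0.1, -0.8, -0.5]
grip_width: 0.0652
grasp_force: 0.0
```

>>> jog_arm --series '[{"tx":0,"ty":0,"tz":0.03,"ax":0,"ay":0,"az":0,"grip":0.065},{"tx":0,"ty":0,"tz":0.06,"ax":0,"ay":0,"az":0,"grip":0.065},{"tx":0,"ty":0,"tz":0.09,"ax":0,"ay":0,"az":0,"grip":0.065},{"tx":0,"ty":0,"tz":0.108,"ax":0,"ay":0,"az":0,"grip":0.065},{"tx":0,"ty":0,"tz":0.108,"ax":0,"ay":0,"az":0,"grip":0.055},{"tx":0,"ty":0,"tz":0.108,"ax":0,"ay":0,"az":0,"grip":0.046},{"tx":0,"ty":0,"tz":0.108,"ax":0,"ay":0,"az":0,"grip":0.036},{"tx":0,"ty":0,"tz":0.108,"ax":0,"ay":0,"az":0,"grip":0.03},{"tx":0,"ty":0,"tz":0.108,"ax":0,"ay":0,"az":0,"grip":0.03},{"tx":0,"ty":0,"tz":0.108,"ax":0,"ay":0,"az":0,"grip":0.03}]'

```text
time: 40.35
ee_pos: [0.4698, 0.3454, 0.239]
ee_rot: [-3.141, -0.001, -0.0]
wrist_force: [-1.2, -0.5, 4.5]
grip_width: 0.0411
grasp_force: 31.1
```

>>> jog_arm --series '[{"tx":0,"ty":0,"tz":-0.01,"ax":0,"ay":0,"az":0,"grip":0.03},{"tx":0,"ty":0,"tz":-0.03,"ax":0,"ay":0,"az":0,"grip":0.03},{"tx":0,"ty":0,"tz":-0.06,"ax":0,"ay":0,"az":0,"grip":0.03},{"tx":0,"ty":0,"tz":-0.09,"ax":0,"ay":0,"az":0,"grip":0.03},{"tx":0,"ty":0.01,"tz":-0.12,"ax":0,"ay":0,"az":0,"grip":0.03},{"tx":0,"ty":0.03,"tz":-0.15,"ax":0,"ay":0,"az":0,"grip":0.03},{"tx":0,"ty":0.06,"tz":-0.15,"ax":0,"ay":0,"az":0,"grip":0.03},{"tx":0.01,"ty":0.09,"tz":-0.15,"ax":0,"ay":0,"az":0,"grip":0.03},{"tx":0.02,"ty":0.12,"tz":-0.15,"ax":0,"ay":0,"az":0,"grip":0.03},{"tx":0.03,"ty":0.15,"tz":-0.15,"ax":0,"ay":0,"az":0,"grip":0.03},{"tx":0.04,"ty":0.18,"tz":-0.15,"ax":0,"ay":0,"az":0,"grip":0.03},{"tx":0.05,"ty":0.21,"tz":-0.15,"ax":0,"ay":0,"az":0,"grip":0.03}]'

```text
time: 41.55
ee_pos: [0.5196, 0.1341, 0.389]
ee_rot: [-3.141, -0.0, 0.0]
wrist_force: [0.2, 0.5, -1.2]
grip_width: 0.0413
grasp_force: 30.8
```

>>> jog_arm --series '[{"tx":0.01,"ty":0.03,"tz":0,"ax":0,"ay":0,"az":0,"grip":0.03},{"tx":0.02,"ty":0.06,"tz":0,"ax":0,"ay":0,"az":0,"grip":0.03},{"tx":0.03,"ty":0.09,"tz":0,"ax":0,"ay":0,"az":0,"grip":0.03},{"tx":0.0325,"ty":0.108,"tz":0,"ax":0,"ay":0,"az":0,"grip":0.03},{"tx":0.0325,"ty":0.1115,"tz":0.02,"ax":0,"ay":0,"az":0,"grip":0.03},{"tx":0.0325,"ty":0.1115,"tz":0.05,"ax":0,"ay":0,"az":0,"grip":0.03},{"tx":0.0325,"ty":0.1115,"tz":0.08,"ax":0,"ay":0,"az":0,"grip":0.03},{"tx":0.0325,"ty":0.1115,"tz":0.11,"ax":0,"ay":0,"az":0,"grip":0.03},{"tx":0.0325,"ty":0.1115,"tz":0.13,"ax":0,"ay":0,"az":0,"grip":0.03},{"tx":0.0325,"ty":0.1115,"tz":0.135,"ax":0,"ay":0,"az":0,"grip":0.03},{"tx":0.0325,"ty":0.1115,"tz":0.135,"ax":0,"ay":0,"az":0,"grip":0.03},{"tx":0.0325,"ty":0.1115,"tz":0.135,"ax":0,"ay":0,"az":0,"grip":0.03}]'

```text
time: 42.75
ee_pos: [0.5525, 0.0239, 0.2544]
ee_rot: [-3.141, -0.001, -0.0]
wrist_force: [-0.4, 0.1, -1.4]
grip_width: 0.041
grasp_force: 30.8
```

>>> jog_arm --series '[{"tx":0,"ty":0,"tz":0.005,"ax":0,"ay":0,"az":0,"grip":0.03},{"tx":0,"ty":0,"tz":0.009,"ax":0,"ay":0,"az":0,"grip":0.03},{"tx":0,"ty":0,"tz":0.0105,"ax":0,"ay":0,"az":0,"grip":0.03},{"tx":0,"ty":0,"tz":0.0116,"ax":0,"ay":0,"az":0,"grip":0.03},{"tx":0,"ty":0,"tz":0.0116,"ax":0,"ay":0,"az":0,"grip":0.03}]'

```text
time: 43.25
ee_pos: [0.5524, 0.0243, 0.2427]
ee_rot: [-3.141, -0.001, 0.0]
wrist_force: [-2.2, 1.1, 11.0]
grip_width: 0.0413
grasp_force: 30.8
```

Contact. I release, raise straight up, then move back and aside over the free table.

>>> jog_arm --series '[{"tx":0,"ty":0,"tz":-0.0005,"ax":0,"ay":0,"az":0,"grip":0.045},{"tx":0,"ty":0,"tz":-0.0005,"ax":0,"ay":0,"az":0,"grip":0.052},{"tx":0,"ty":0,"tz":-0.0005,"ax":0,"ay":0,"az":0,"grip":0.063},{"tx":0,"ty":0,"tz":-0.0005,"ax":0,"ay":0,"az":0,"grip":0.063},{"tx":0,"ty":0,"tz":-0.02,"ax":0,"ay":0,"az":0,"grip":0.063},{"tx":0,"ty":0,"tz":-0.06,"ax":0,"ay":0,"az":0,"grip":0.063},{"tx":0,"ty":0,"tz":-0.1,"ax":0,"ay":0,"az":0,"grip":0.063},{"tx":0,"ty":-0.03,"tz":-0.13,"ax":0,"ay":0,"az":0,"grip":0.063},{"tx":-0.02,"ty":-0.07,"tz":-0.13,"ax":0,"ay":0,"az":0,"grip":0.063},{"tx":-0.04,"ty":-0.11,"tz":-0.13,"ax":0,"ay":0,"az":0,"grip":0.063},{"tx":-0.06,"ty":-0.15,"tz":-0.13,"ax":0,"ay":0,"az":0,"grip":0.063},{"tx":-0.08,"ty":-0.19,"tz":-0.13,"ax":0,"ay":0,"az":0,"grip":0.063}]'

```text
time: 44.45
ee_pos: [0.4712, 0.2152, 0.3717]
ee_rot: [-3.141, -0.0, -0.001]
wrist_force: [1.1, 0.3, 0.3]
grip_width: 0.0633
grasp_force: 0.0
```

>>> jog_arm --series '[{"tx":0,"ty":-0.04,"tz":0,"ax":0,"ay":0,"az":0,"grip":0.063},{"tx":0,"ty":-0.06,"tz":0,"ax":0,"ay":0,"az":0,"grip":0.063},{"tx":0,"ty":-0.06,"tz":0,"ax":0,"ay":0,"az":0,"grip":0.063},{"tx":0,"ty":-0.06,"tz":0,"ax":0,"ay":0,"az":0,"grip":0.063}]'

```text
time: 44.85
ee_pos: [0.472, 0.2737, 0.3713]
ee_rot: [3.141, 0.001, 0.0]
wrist_force: [0.0, -0.6, 0.6]
grip_width: 0.0629
grasp_force: 0.0
```

```bash
python3 - <<'E'
from h import *
F={c:robot.grab_frame(c) for c in("top","side")}
cv2.imwrite("pics/both5.png",cv2.cvtColor(np.vstack([F["top"]["pixels"][100:300,100:560],F["side"]["pixels"][120:370,150:610]]),cv2.COLOR_RGB2BGR))
for c in F:
    for n,x0 in(("bottle_red",(.6,-.03)),("bottle_blue",(.596,.077)),("bottle_green",(.5525,.024))):
        m=find(c,n)
        if m is not None: print(c,n,fit([(F[c],m)],x0,.006,PB))
E
```

```text
top bottle_red (array([ 0.597 , -0.0292]), np.float64(0.894))
top bottle_blue (array([0.5963, 0.0765]), np.float64(0.941))
top bottle_green (array([0.5498, 0.0247]), np.float64(0.837))
side bottle_red (array([ 0.6 , -0.03]), np.float64(-0.0))
side bottle_blue (array([0.596, 0.077]), np.float64(-0.0))
side bottle_green (array([0.5522, 0.0233]), np.float64(0.846))
```

View pics/both5.png

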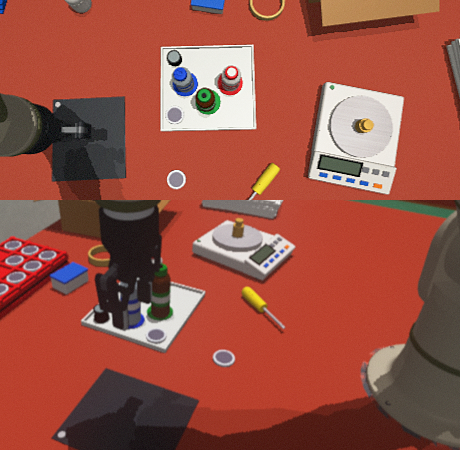

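All three bottles stand upright on their own pads: blue (183,80), red (231,80) and green (207,100) in the top half. The weight is in the middle of the pan at (364,126), and the mat is empty. I hand the job in.

```bash
python3 -c "
from workcell import robot
print(robot.close_job())"
```

```text
the job is handed in; nothing more can be done
None
```

Job handed in after about 45 s of the 144 s allowed: the weight stands within about 3 mm of the pan's centre, and the last pictures show all three bottles upright on the pads of their own colours; no verdict came back.

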